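# Fit the cover plate on a slanting vacuum port

## Task

Close the open slanting port of the vacuum chamber: pick up the loose cover plate by its handle, turn it so that its four holes line up with the port's four studs, and slide it down the studs until it lies flush on the port face. Keep hold of it until it is fully home rather than letting it drop down the studs, then let go and leave it seated. Do not disturb the nut tray, spanner, glass dish or bottle.

Things in the scene. Friction and masses are not known exactly. Their poses are not given: they have to be found in the camera images.
- cover: Loose aluminium cover plate: disc 130 mm across, 10 mm thick, 0.3 to 0.55 kg, pull handle on top; starts flat on the bench, handle up. Origin: centre of the flat underside; z out of the handle side, x along the handle bar. Four 13 mm through holes, 46 mm from the centre, at 45, 135, 225 and 315 degrees from x.
- handle (a point): Middle of the cover's handle bar, on the disc's axis, 52 mm above the underside; axes as the cover's. Bar: flat-sided, 92 mm long (x), 14 mm wide (y), 16 mm high (z: 44 to 60 mm over the underside), on two round feet 14 mm thick, 37 mm either side of the middle; 34 mm of free height under the bar.
- port: Open port of the chamber: fixed steel flange ring, 130 mm across, 68 mm bore. Origin: centre of its outer face. z points straight out along the studs, leaning 30 degrees from vertical to the port's -x side; y is level. Four studs 46 mm from the centre at 45, 135, 225, 315 degrees from x: 9 mm thick, 30 mm tall, last 6 mm tapering to 5 mm. The cover fits in any quarter turn.
- chamber: Steel vacuum chamber, fixed to the bench: foot 170 mm across, 100 mm tube bending over to the port. Origin: centre of the underside; z up, port leaning to -x (roughly to the robot). Port face's centre: 47.5 mm to -x, 174 mm up. A clamped pipe stub reaches 109 mm to +x, 128 mm high; a black gauge head 156 mm high stands at x 18, y 83 mm.
- nut_tray: Bystander: shallow steel tray, 100 x 140 x 22 mm, with nuts and washers; origin at the centre of its underside. Loose; leave it alone.
- spanner: Bystander: steel spanner 170 mm long lying on the bench. Loose; leave it alone.
- dish: Bystander: covered glass dish, 95 mm across, 16 mm high; origin at the centre of its underside. Loose; leave it alone.
- bottle: Bystander: closed white plastic bottle, 68 mm across, 170 mm tall; origin at the centre of its underside. Loose; leave it alone.
Things that resemble listed ones, but are neither listed nor needed, are in the scene too. Of the things that look like the cover, take the one that is nearest to the robot's base at the start.

How it is judged:
On the way:
1. the cover is flush on the port face, on all four studs, with the fingers still on it (z of cover in the frame of port between -0.003 and 0.003 m and x of cover in the frame of port between -0.004 and 0.004 m and y of cover in the frame of port between -0.004 and 0.004 m and angle between the z axis of cover and the z axis of port, either way round below 0.04 rad and contact force between cover and the fingers above 0.5 N), for 0.2 s.
At the end, for the whole second after the job is handed in: The cover sits on the four studs with its underside within 3 mm of the port face and parallel to it within 0.04 rad, its centre within 4 mm of the port's axis along the port's x and y, at rest and released (z of cover in the frame of port between -0.003 and 0.003 m and x of cover in the frame of port between -0.004 and 0.004 m and y of cover in the frame of port between -0.004 and 0.004 m and angle between the z axis of cover and the z axis of port, either way round below 0.04 rad and linear speed of cover below 0.01 m/s); the robot touches nothing.
It fails at once if the cover is let go and drops down the studs (faster than 0.3 m/s with no finger on it) (distance between cover and port below 0.035 m and contact force between cover and the fingers below 0.05 N and linear speed of cover above 0.3 m/s).
It fails at once if a bystander (tray, spanner, dish or bottle) is shifted by more than 20 mm (distance of any of nut_tray, spanner, dish, bottle from where it was at the start of the episode above 0.02 m).
It also fails if it takes over 51 s, if anything falls off the work surface, if the arm or the gripper's body presses on something with over 40 N, if the wrist force passes 120 N, or if a joint passes its speed limit or range.

## Robot

A 6-joint arm with a two-finger parallel gripper is mounted at the origin on the work surface. World frame = base frame: x ahead of the robot, y to its left, z up, the work surface at z = 0. Lengths are in m, angles in rad, forces in N, time in s.
With the tool pointing down it reaches from about 0.375 to 0.9 m from the base axis. Payload 3.1 kg.
Tool frame: the origin (TCP) lies midway between the tips of the shut fingers; the grasp point (between the pads) lies 19 mm behind it; x points along the fingers, z is the direction in which the jaws open and shut, and the axes are right-handed (so a half turn about x gives the same grasp; the last joint's range is limited). The gripper opens to 87 mm and grips with 3 to 60 N. Pads are 19 mm wide; open, the fingers measure 117 mm over their backs; the gripper's body (75 mm by 190 mm) begins 51 mm behind the grasp point.
Start: joints at [1.022, 0.527, 1.433, -0, 1.181, -0.178], TCP at [0.226, 0.583, 0.223] pointing down, gripper open.
Joint ranges: [-3.08, 3.08], [-0.75, 2.2], [0.22, 2.44], [-1.43, 4.57], [0, 2.65], [-2.85, 2.85]. Speed limits (rad/s): [2.79, 2.79, 3.14, 3.14, 3.14, 3.14].

## Interface

Orientations are given as a unit quaternion [x, y, z, w].
In Python, from rig import robot, optics, workorder gives the robot as it stands.
- The arm moves only by the tool arm_command, never from a script. Its argument "plan" is a list of rows, each a list of 7 numbers: the shift along the tool's x, y, z in cm, then the turn, a rotation vector about the tool's x, y, z in rad, then the finger opening in cm, from 0 to 8.7. In form: [[x, y, z, ax, ay, az, gripper], ...]. A call has 1 to 12 rows; each row shifts and turns the pose as measured when the row begins, along the tool's axes as they then stand; what a row does not reach is not made up. A row lasts 1/8 s, in which the tool goes at most 62.5 mm and 10.7 degrees, less where a joint would pass 70% of its speed; a pose out of reach is approached as far as the arm can. A call with a gripper value outside its range is refused whole. The fingers move at their own pace and stop on an object; "grip_force" is the grip in N (left out, the last holds). Time passes only in rows, so rows that do not move let the fingers close. It gives the time, the measured TCP pose, the force and the opening at its end, in the units of the state.
- robot.get_obs(): the state, without advancing time (a new reading comes with each control period).
- optics.camera(name): name is "side" or "top"; returns (picture, depth): 400x640x3 uint8, blue, green, red; 400x640 float32, m along the optical axis (not along the pixel's ray), 0 where there is no reading.
- optics.camera_info(name): a dict with "mtx" (3x3 intrinsics, pixels), "position" and "rotation" of the camera in the world. Camera axes: x right, y down, z forward; pixel columns grow to the right and rows downward; lengths in m; the calibration is good to about 2 mm. A picture is of the moment at which its call begins. camera_info takes no time and is no camera call.
- workorder.hand_in(): hands the job in, once; it reports no verdict.
The state is a dict: "time": time; "q": joint angles; "joint_velocities": joint speeds; "joint_torque": joint torques, N m; "position": TCP position; "tool_rot": TCP orientation; "ft_force": force on the tool from outside, world axes, zero at the start; "moment": the same for the moment, N m; "grip_width": finger opening in m.
Only numpy, scipy, OpenCV 4.12 (cv2) and the standard library are available. Lean on these libraries where they do the work, as an engineer would, in place of code of your own. Each camera call takes 0.05 s, during which the arm holds its last target. There are 200 camera calls.

## Working session

There is one attempt and no reset: what is moved stays moved. The work goes in short steps, Python scripts to look and compute and a tool call to move; the robot and the scene stay as the last step left them, time stands still between calls to the robot, and variables do not carry over. Pictures are saved under pics/ and viewed, about 8 in all and at most 12, crops included, and the job is handed in when it is done.

Besides the shell and the picture viewer there is one more tool, called after "Emit:" as name(argument=value, ...) on one line, values as JSON. arm_command: Moves the arm, as the interface text tells. Its arguments: {"type":"object","properties":{"plan":{"type":"array"},"grip_force":{"type":"number"}},"required":["plan"]}

```bash
mkdir -p pics; ls; cat > h.py <<'E'
import numpy as np, cv2
from rig import robot, optics, workorder
from scipy.spatial.transform import Rotation as R
def snap(n,tag):
    im,d=optics.camera(n); cv2.imwrite(f'pics/{tag}.png',im); np.save(f'pics/{tag}.npy',d); return im,d
def cam(n):
    c=optics.camera_info(n); r=np.array(c['rotation'],float)
    r=r if r.shape==(3,3) else R.from_quat(r).as_matrix()
    return np.array(c['mtx']),np.array(c['position']),r
def ray(n,u,v,z):
    K,p,r=cam(n); d=r@np.linalg.inv(K)@[u,v,1]; return p+d*(z-p[2])/d[2]
def cloud(n,d):
    K,p,r=cam(n); v,u=np.mgrid[:400,:640]; P=np.stack([(u-K[0,2])/K[0,0]*d,(v-K[1,2])/K[1,1]*d,d],-1)
    return P@r.T+p
E
python3 - <<'E'
from h import *
for n in('top','side'):
    im,d=snap(n,n+'0'); print(n,*cam(n),optics.camera_info(n)['rotation'],(d>0).mean())
print(robot.get_obs())
E
```

```text
pics
top [[494.75156261   0.         317.66947853]
 [  0.         494.75156261 196.63109285]
 [  0.           0.           1.        ]] [ 0.40857804 -0.17391675  1.47660526] [[-0.0060439  -0.99587759  0.09050579]
 [-0.99993009  0.00509898 -0.01066797]
 [ 0.01016251 -0.09056394 -0.99583879]] [-0.70439618  0.7083399  -0.03572858  0.02835619] 0.9959765625
side [[442.09750888   0.         320.23279867]
 [  0.         442.09750888 201.52724891]
 [  0.           0.           1.        ]] [ 0.42566465 -1.1076382   1.18716771] [[ 0.98932245 -0.11584066  0.08844226]
 [-0.14548531 -0.74886169  0.64656028]
 [-0.00866695 -0.65252365 -0.7577188 ]] [ 0.93486669 -0.06988322  0.02133334 -0.34739817] 0.99596484375
{'time': 0.1, 'q': array([ 1.02249237e+00,  5.28381029e-01,  1.43374673e+00, -5.89564540e-06,
        1.18141282e+00, -1.78535894e-01]), 'joint_velocities': array([ 0.00145016, -0.00147275, -0.00411023,  0.00056751,  0.0002243 ,
       -0.00024035]), 'joint_torque': array([-5.22192186e-04, -4.40986776e+01, -1.77150840e+01,  6.34365133e-02,
        5.33846312e-02, -6.44284455e-05]), 'position': array([0.22552582, 0.58219622, 0.22167341]), 'tool_rot': array([-0.39984681,  0.58402183,  0.39927916,  0.58276684]), 'ft_force': array([-0.06594918, -0.05775042,  0.70026808]), 'moment': array([-0.01494496,  0.05951719,  0.04516107]), 'grip_width': 0.08709515724620744}
```

View pics/top0.png

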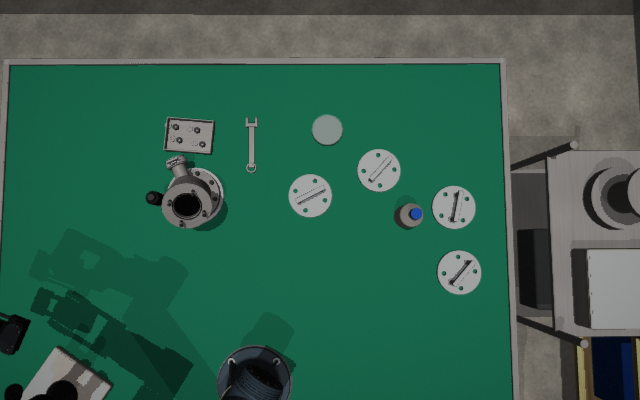

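View pics/side0.png

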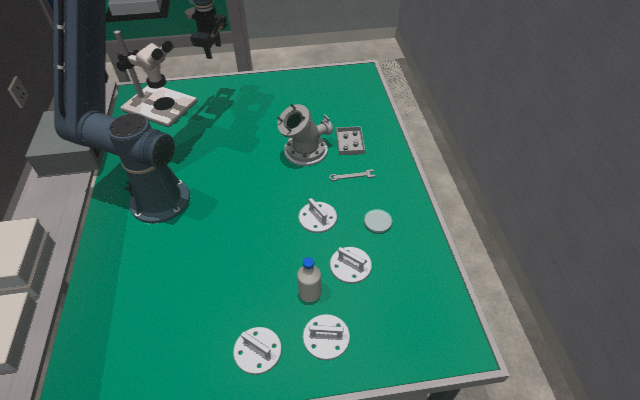

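Top view: cover candidates at (310,196), (379,170), (454,207) and (459,272). The chamber is at about (190,203), tray (189,136), spanner (251,145), dish (327,130) and bottle (411,215). The side view shows the same four discs with handles. Next I measure their distances and the port plane.

```bash
cat > m.py <<'E'
from h import *
im=cv2.imread('pics/top0.png'); d=np.load('pics/top0.npy'); P=cloud('top',d)
for (u,v) in[(310,196),(379,170),(454,207),(459,272)]:
    hs=cv2.cvtColor(im,cv2.COLOR_BGR2HSV); m=((hs[...,1]<90)&(P[...,2]>.002)).astype(np.uint8)
    w=np.zeros_like(m); cv2.circle(w,(u,v),32,1,-1)
    m&=w; n,l,s,c=cv2.connectedComponentsWithStats(m); k=1+s[1:,4].argmax(); 
    Q=P[l==k]; disc=Q[(Q[:,2]>.004)&(Q[:,2]<.02)]; H=Q[Q[:,2]>.05]
    cnt=max(cv2.findContours((l==k).astype(np.uint8),0,1)[0],key=cv2.contourArea)
    (cx,cy),r=cv2.minEnclosingCircle(cv2.convexHull(cnt)); c0=ray('top',cx,cy,.01)
    hm=H.mean(0); e,V=np.linalg.eigh(np.cov(H[:,:2].T)); a=V[:,1]
    print((u,v),'circ',c0[:2].round(4),'r',round(r*1.466/494.75,4),'discz',np.median(disc[:,2]).round(4),'handle',hm.round(4),np.ptp(H@np.r_[a,0]).round(3),'yaw',np.degrees(np.arctan2(a[1],a[0])).round(1),'dist',np.hypot(*c0[:2]).round(3))
    # dark/green holes
    g=((hs[...,1]>90)&(w>0)).astype(np.uint8); hull=np.zeros_like(g); cv2.circle(hull,(int(round(cx)),int(round(cy))),int(r-3),1,-1); g&=hull
    n,l,s,c=cv2.connectedComponentsWithStats(g)
    for i in range(1,n):
        if s[i,4]>3:
            p=ray('top',*c[i],.005)-c0; print('   hole',s[i,4],np.hypot(p[0],p[1]).round(4),np.degrees(np.arctan2(p[1],p[0])).round(1))
for n in('top','side'):
    d=np.load(f'pics/{n}0.npy'); P=cloud(n,d); near=np.abs(P[...,2]-.174)<.06
    print(n,'table z',np.median(P[...,2][150:300,200:300]))
t=cv2.imread('pics/top0.png')[150:320,270:500]; t=cv2.resize(t,None,fx=2,fy=2,interpolation=2)
c=cv2.imread('pics/top0.png')[140:250,130:245]; c=cv2.resize(c,(340,340),interpolation=2)
s=cv2.imread('pics/side0.png')[90:180,260:350]; s=cv2.resize(s,(340,340),interpolation=2)
z=np.zeros((580,800,3),np.uint8); a=cv2.resize(t,(320,236)); z[:340,:460]=t; z[:340,460:]=c[:, :340]; 
z[340:580,:240]=cv2.resize(s,(240,240)); cv2.imwrite('pics/crop1.png',z)
E
python3 m.py
```

```text
(310, 196) circ [ 0.546  -0.1664] r 0.0649 discz 0.0104 handle [ 0.5403 -0.1663  0.1196] 0.159 yaw 155.1 dist 0.571
   hole 11 0.046 -18.4
   hole 12 0.046 71.5
   hole 12 0.0458 -107.7
   hole 10 0.0457 162.1
(379, 170) circ [ 0.6208 -0.3719] r 0.0644 discz 0.0109 handle [ 0.6127 -0.3638  0.1142] 0.337 yaw 137.2 dist 0.724
   hole 11 0.0469 0.8
   hole 10 0.0455 91.6
   hole 10 0.047 -86.5
   hole 13 0.0457 -176.2
(454, 207) circ [ 0.5084 -0.5928] r 0.0654 discz 0.0108 handle [ 0.5056 -0.5804  0.0993] 0.458 yaw 106.7 dist 0.781
   hole 9 0.0455 29.7
   hole 10 0.0487 -57.7
   hole 11 0.0439 123.7
   hole 10 0.0464 -144.3
(459, 272) circ [ 0.3172 -0.604 ] r 0.0671 discz 0.0106 handle [ 0.32   -0.5933  0.0898] 0.466 yaw 82.5 dist 0.682
   hole 11 0.0453 1.5
   hole 10 0.0466 -86.8
   hole 10 0.0456 93.3
   hole 10 0.0469 -175.8
top table z 0.0004142965525348874
side table z 0.000982039994467776
```

View pics/crop1.png

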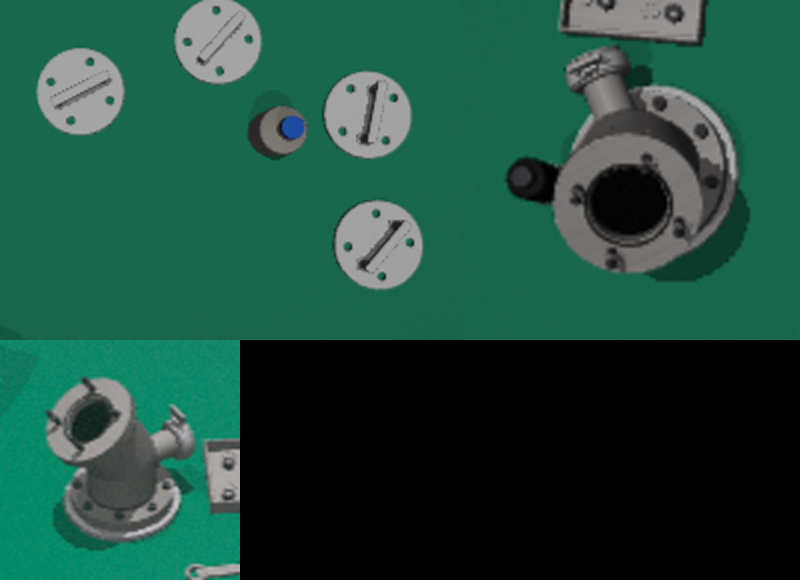

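The crop shows four equal discs with handles. The leftmost (top px 310,196) is 0.571 m from the base; the others are 0.68 m or more, so I take that one. Its bar runs at yaw about -63° (holes at -63+45k). Next the port.

```bash
cat > port.py <<'E'
from h import *
from scipy.optimize import least_squares
for n,(u0,v0) in(('top',(187,205)),('side',(291,123))):
    im=cv2.imread(f'pics/{n}0.png'); d=np.load(f'pics/{n}0.npy'); P=cloud(n,d); g=im.max(2).astype(float)
    w=np.zeros(d.shape,np.uint8); cv2.circle(w,(u0,v0),32,1,-1)
    m=(w>0)&(P[...,2]>.13)&(P[...,2]<.215)&(d>0); Q=P[m]
    best=None; rng=np.random.default_rng(0)
    for _ in range(3000):
        a=Q[rng.choice(len(Q),3,False)]; nn=np.cross(a[1]-a[0],a[2]-a[0]); L=np.linalg.norm(nn)
        if L<1e-4: continue
        nn/=L; nn*=np.sign(nn[2]) 
        if abs(nn[2]-.866)>.06: continue
        k=abs((Q-a[0])@nn)<.0025
        if best is None or k.sum()>best.sum(): best=k
    I=Q[best]; c=I.mean(0); nn=np.linalg.svd(I-c)[2][2]; nn*=np.sign(nn[2])
    az=np.arctan2(nn[1],nn[0]); print(n,len(I),'normal',nn.round(3),'tilt',np.degrees(np.arccos(nn[2])).round(2),'az',np.degrees(az).round(2))
    nn=np.array([np.sin(np.pi/6)*np.cos(az),np.sin(np.pi/6)*np.sin(az),np.cos(np.pi/6)])
    # port frame: -x side = az
    y=np.cross(nn,[-np.cos(az),-np.sin(az),0]); y/=np.linalg.norm(y); x=np.cross(y,nn)
    # in-plane ring: centre from outer (65) & inner (34) extents
    q=np.c_[(I-c)@x,(I-c)@y]
    def f(p): r=np.hypot(*(q-p).T); return np.maximum(0,r-.065)+np.maximum(0,.034-r)
    s=least_squares(f,[0,0]); pc=c+x*s.x[0]+y*s.x[1]
    r=np.hypot(*(q-s.x).T); print('  centre depth-fit',pc.round(4),'r range',np.percentile(r,[0.5,99.5]).round(4))
    # circular edge by ellipse contours: bore dark
    K,p,rr=cam(n); bm=((g<75)&(w>0)).astype(np.uint8); N,l,S,C=cv2.connectedComponentsWithStats(bm); k=1+S[1:,4].argmax()
    cnt=max(cv2.findContours((l==k).astype(np.uint8),0,1)[0],key=cv2.contourArea)[:,0]
    D=(rr@np.linalg.inv(K)@np.c_[cnt,np.ones(len(cnt))].T).T; X=p+D*(((pc-p)@nn)/(D@nn))[:,None]
    (bx,by),br=cv2.minEnclosingCircle(np.c_[(X-pc)@x,(X-pc)@y].astype(np.float32)); print('  bore offset in port',round(bx,4),round(by,4),br)
    print('  chamber origin est from centre',(pc-x*-.0475*0).round(4),'xaz',np.degrees(np.arctan2(x[1],x[0])))
im=cv2.imread('pics/top0.png')
# foot ring in top: bright pts near z height of the foot
P=cloud('top',np.load('pics/top0.npy')); Z=P[...,2]; w=np.zeros(Z.shape,np.uint8); cv2.circle(w,(195,200),42,1,-1)
hs=cv2.cvtColor(im,cv2.COLOR_BGR2HSV)[...,1]; m=(w>0)&(Z>.006)&(Z<.04)&(hs<90); q=P[m]; print('foot z',np.percentile(q[:,2],[10,50,90]),len(q))
q=q[:,:2]
cv2_h=cv2.convexHull((q*1000).astype(np.float32))[:,0]/1000
f=lambda p: np.hypot(*(cv2_h-p).T)-.085
s=least_squares(f,q.mean(0),loss='soft_l1',f_scale=.002); print('foot centre',s.x,abs(f(s.x)).mean())
E
python3 port.py
```

```text
top 875 normal [-0.454 -0.198  0.869] tilt 29.68 az -156.39
  centre depth-fit [0.5053 0.157  0.1743] r range [0.0339 0.0649]
  bore offset in port 0.0055 0.0018 0.04585953429341316
  chamber origin est from centre [0.5053 0.157  0.1743] xaz 23.609602352085258
side 341 normal [-0.449 -0.204  0.87 ] tilt 29.53 az -155.55
  centre depth-fit [0.5045 0.1566 0.1751] r range [0.0326 0.0669]
  bore offset in port -0.0155 -0.0814 0.07503309100866318
  chamber origin est from centre [0.5045 0.1566 0.1751] xaz 24.448297057587528
foot z [0.00880234 0.02726718 0.03372091] 698
foot centre [0.54776589 0.17608328] 0.0012120454541118958
```

Port: centre ≈ (0.505, 0.157, 0.1745), x azimuth ≈ 24°. The two views agree to within 1 mm and 1°. The foot centre to port distance is 47 mm at az 24.2°, which matches the description. Now the approach numbers.

```bash
cat > go.py <<'E'
from h import *
PC=np.array([.505,.157,.1745]); AZ=np.radians(24.)
n=np.array([-.5*np.cos(AZ),-.5*np.sin(AZ),np.sqrt(.75)]); Y=np.array([-np.sin(AZ),np.cos(AZ),0]); X=np.cross(Y,n)
def frame(x,z): z=z-x*(x@z); z/=np.linalg.norm(z); return np.c_[x,np.cross(z,x),z]
def delta(pos,M,o=None):
    o=o or robot.get_obs(); C=R.from_quat(o['tool_rot']).as_matrix(); p=np.array(o['position'])
    rv=R.from_matrix(C.T@M).as_rotvec()
    print('turn',rv.round(4),'deg',np.degrees(np.linalg.norm(rv)).round(1),'| shift now-axes cm',(C.T@(pos-p)*100).round(2),'| shift goal-axes cm',(M.T@(pos-p)*100).round(2))
def st():
    o=robot.get_obs(); print(o['time'].__round__(2) if hasattr(o['time'],'__round__') else o['time'],'p',o['position'].round(4),'q',o['q'].round(2),'F',o['ft_force'].round(2),'M',o['moment'].round(2),'w',round(o['grip_width'],4)); return o
E
python3 - <<'E'
from go import *
o=st(); C=R.from_quat(o['tool_rot']).as_matrix(); print(C.round(3))
for a in(26.9,-153.1):
    z=np.array([np.cos(np.radians(a)),np.sin(np.radians(a)),0]); print(a); delta(np.array([.546,-.1664,.15]),frame(np.array([0,0,-1.]),z))
E
```

```text
0.1 p [0.2255 0.5822 0.2217] q [ 1.02  0.53  1.43 -0.    1.18 -0.18] F [-0.07 -0.06  0.7 ] M [-0.01  0.06  0.05] w 0.0871
[[-0.001 -0.932  0.361]
 [-0.002  0.361  0.932]
 [-1.     0.    -0.002]]
26.9
turn [ 7.315e-01 -2.000e-03  4.000e-04] deg 41.9 | shift now-axes cm [  7.26 -56.94 -58.2 ] | shift goal-axes cm [  7.17 -81.26  -5.29]
-153.1
turn [-2.4101e+00 -5.0000e-04 -2.5000e-03] deg 138.1 | shift now-axes cm [  7.26 -56.94 -58.2 ] | shift goal-axes cm [ 7.17 81.26  5.29]
```

Emit:
arm_command(plan=[[-3, 0, 0, 0.183, 0, 0, 8.7], [-3, 0, 0, 0.183, 0, 0, 8.7], [-3, 0, 0, 0.183, 0, 0, 8.7], [-3, 0, 0, 0.183, 0, 0, 8.7], [0, -5.5, -0.35, 0, 0, 0, 8.7], [0, -5.5, -0.35, 0, 0, 0, 8.7], [0, -5.5, -0.35, 0, 0, 0, 8.7], [0, -5.5, -0.35, 0, 0, 0, 8.7], [0, -5.5, -0.35, 0, 0, 0, 8.7], [0, -5.5, -0.35, 0, 0, 0, 8.7], [0, -5.5, -0.35, 0, 0, 0, 8.7], [0, -5.5, -0.35, 0, 0, 0, 8.7]])

```text
time: 1.6
position: [0.3936, 0.1636, 0.3423]
tool_rot: [-0.163, 0.691, 0.157, 0.686]
ft_force: [1.0, 0.5, -0.3]
grip_width: 0.0871
```

```bash
cat > a.py <<'E'
from go import *
o=st(); a=np.radians(26.9); delta(np.array([.546,-.1664,.13]),frame(np.array([0,0,-1.]),np.array([np.cos(a),np.sin(a),0])))
E
python3 a.py
```

```text
1.6 p [0.3936 0.1636 0.3423] q [ 0.14  0.11  1.72 -0.01  1.32 -0.32] F [ 0.96  0.55 -0.31] M [-0.02  0.01 -0.02] w 0.0871
turn [-0.0126 -0.0084  0.0064] deg 0.9 | shift now-axes cm [ 21.47 -36.2   -0.7 ] | shift goal-axes cm [ 21.23 -36.32  -1.34]
```

Emit:
arm_command(plan=[[0, -5.5, -0.1, -0.013, -0.008, 0.006, 8.7], [0, -5.5, -0.2, 0, 0, 0, 8.7], [0, -5.5, -0.2, 0, 0, 0, 8.7], [0, -5.5, -0.2, 0, 0, 0, 8.7], [3, -5, -0.2, 0, 0, 0, 8.7], [4, -4, -0.2, 0, 0, 0, 8.7], [4, -3, -0.2, 0, 0, 0, 8.7], [3, -1, 0, 0, 0, 0, 8.7], [2, 0, 0, 0, 0, 0, 8.7], [0, 0, 0, 0, 0, 0, 8.7]])

```text
time: 2.85
position: [0.5433, -0.1712, 0.1753]
tool_rot: [-0.161, 0.688, 0.162, 0.689]
ft_force: [-0.7, -0.3, 0.3]
grip_width: 0.087
```

```bash
python3 a.py
```

```text
2.85 p [ 0.5433 -0.1712  0.1753] q [-0.5   0.51  1.62  0.    1.01 -0.96] F [-0.68 -0.33  0.32] M [-0.05  0.03  0.07] w 0.087
turn [-0.008   0.0008 -0.0015] deg 0.5 | shift now-axes cm [4.53 0.3  0.45] | shift goal-axes cm [4.53 0.3  0.45]
```

Emit:
arm_command(plan=[[3, 0.3, 0.45, -0.008, 0, 0, 8.7], [3.5, 0, 0, 0, 0, 0, 8.7], [3, 0, 0, 0, 0, 0, 8.7], [2, 0, 0, 0, 0, 0, 8.7], [1, 0, 0, 0, 0, 0, 8.7], [0, 0, 0, 0, 0, 0, 8.7]])

```text
time: 3.6
position: [0.5517, -0.1676, 0.0534]
tool_rot: [-0.168, 0.684, 0.163, 0.691]
ft_force: [0.3, -1.2, 0.2]
grip_width: 0.087
```

```bash
sed -i 's/\.13\]/.033]/' a.py; python3 a.py; python3 - <<'E'
from h import *
t,_=snap('top','t1'); s,_=snap('side','s1')
z=np.hstack([cv2.resize(t[150:250,260:360],(400,400)),cv2.resize(s[150:250,270:370],(400,400))]); cv2.imwrite('pics/c2.png',z)
E
```

```text
3.6 p [ 0.5517 -0.1676  0.0534] q [-0.49  0.7   1.69  0.    0.74 -0.96] F [ 0.29 -1.21  0.15] M [-0.04  0.06  0.02] w 0.087
turn [0.0024 0.0081 0.0089] deg 0.7 | shift now-axes cm [ 2.03  0.38 -0.47] | shift goal-axes cm [ 2.04  0.36 -0.46]
```

View pics/c2.png

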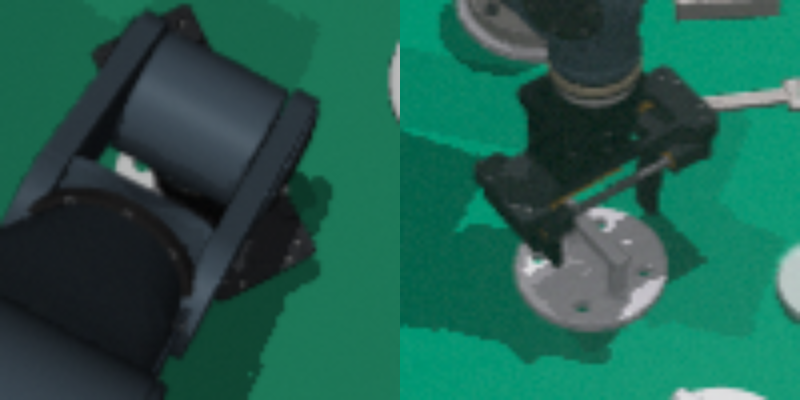

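The crop shows the open fingers straddling the bar, with the handle between the jaws. Next: fine correction, descend, close.

Emit:
arm_command(plan=[[1, 0.3, -0.4, 0.002, 0.008, 0.008, 8.7], [0.8, 0, 0, 0, 0, 0, 8.7], [0, 0, 0, 0, 0, 0, 8.7], [0, 0, 0, 0, 0, 0, 8.7]])

```text
time: 4.2
position: [0.5482, -0.1677, 0.0367]
tool_rot: [-0.166, 0.686, 0.163, 0.689]
ft_force: [-0.5, -0.4, -0.2]
grip_width: 0.087
```

```bash
python3 a.py; python3 -c "
from go import *
for i in range(4): o=robot.get_obs(); print(o['position'].round(5))"
```

```text
4.2 p [ 0.5482 -0.1677  0.0367] q [-0.49  0.73  1.7  -0.    0.71 -0.96] F [-0.45 -0.39 -0.21] M [-0.11 -0.    0.01] w 0.087
turn [0.0001 0.0025 0.0045] deg 0.3 | shift now-axes cm [ 0.37  0.21 -0.14] | shift goal-axes cm [ 0.37  0.21 -0.14]
[ 0.54817 -0.16768  0.03668]
[ 0.54817 -0.16768  0.03668]
[ 0.54817 -0.16768  0.03668]
[ 0.54817 -0.16768  0.03668]
```

Emit:
arm_command(plan=[[0.4, 0.2, -0.15, 0, 0.002, 0.004, 8.7], [0, 0, 0, 0, 0, 0, 0.5], [0, 0, 0, 0, 0, 0, 0.5], [0, 0, 0, 0, 0, 0, 0.5], [0, 0, 0, 0, 0, 0, 0.5], [0, 0, 0, 0, 0, 0, 0.5], [0, 0, 0, 0, 0, 0, 0.5], [0, 0, 0, 0, 0, 0, 0.5], [0, 0, 0, 0, 0, 0, 0.5], [0, 0, 0, 0, 0, 0, 0.5]], grip_force=35)

```text
time: 5.45
position: [0.546, -0.1667, 0.0328]
tool_rot: [-0.165, 0.687, 0.164, 0.688]
ft_force: [-0.5, -0.8, -0.3]
grip_width: 0.0137
```

```bash
python3 a.py
```

```text
5.45 p [ 0.546  -0.1667  0.0328] q [-0.49  0.73  1.71 -0.    0.7  -0.96] F [-0.5  -0.84 -0.31] M [-0.07  0.    0.04] w 0.0137
turn [0.0004 0.0005 0.0008] deg 0.1 | shift now-axes cm [-0.02  0.03  0.02] | shift goal-axes cm [-0.02  0.03  0.02]
```

Gripped: the opening is 13.7 mm, matching the 14 mm bar. Lift.

Emit:
arm_command(plan=[[-1, 0, 0, 0, 0, 0, 0.5], [-2, 0, 0, 0, 0, 0, 0.5], [-3, 0, 0, 0, 0, 0, 0.5], [-4, 0, 0, 0, 0, 0, 0.5], [-4, 0, 0, 0, 0, 0, 0.5], [-4, 0, 0, 0, 0, 0, 0.5], [-4, 0, 0, 0, 0, 0, 0.5], [-4, 0, 0, 0, 0, 0, 0.5], [-3, 0, 0, 0, 0, 0, 0.5], [-2, 0, 0, 0, 0, 0, 0.5], [0, 0, 0, 0, 0, 0, 0.5]])

```text
time: 6.82
position: [0.5413, -0.1636, 0.3523]
tool_rot: [-0.162, 0.69, 0.167, 0.685]
ft_force: [-0.0, -0.2, -2.7]
grip_width: 0.0134
```

```bash
cat > b.py <<'E'
from go import *
import sys
s=float(sys.argv[1]); o=st(); C=R.from_quat(o['tool_rot']).as_matrix()
z=X if C[:,2]@X>0 else -X
G=frame(-n,z); delta(PC+n*(s+.033),G)
u=np.r_[X@(o['position']-PC),Y@(o['position']-PC),n@(o['position']-PC)-.033]; print('tcp in port (x,y,z cover) mm',(u*1000).round(1))
E
python3 b.py .08
```

```text
6.83 p [ 0.5413 -0.1636  0.3523] q [-0.49  0.33  1.4   0.    1.43 -0.96] F [-0.03 -0.2  -2.7 ] M [-0.06 -0.   -0.02] w 0.0134
turn [ 0.0473 -0.5285 -0.0218] deg 30.4 | shift now-axes cm [ 8.24 30.45  5.67] | shift goal-axes cm [ 8.96 30.77 -0.47]
tcp in port (x,y,z cover) mm [   4.7 -307.7  169.6]
```

Emit:
arm_command(plan=[[0, 2, 0, 0.012, -0.13, -0.005, 0.5], [0, 3, 0, 0.012, -0.13, -0.005, 0.5], [0, 3, 0, 0.012, -0.13, -0.005, 0.5], [0, 3, 0, 0.012, -0.13, -0.005, 0.5], [0, 4, 0, 0, 0, 0, 0.5], [0, 4, 0, 0, 0, 0, 0.5], [0, 4, 0, 0, 0, 0, 0.5], [0, 3, 0, 0, 0, 0, 0.5], [0, 2, 0, 0, 0, 0, 0.5], [0, 0, 0, 0, 0, 0, 0.5]])

```text
time: 8.07
position: [0.4047, 0.1027, 0.3371]
tool_rot: [-0.095, 0.502, 0.184, 0.84]
ft_force: [1.0, -1.2, -2.9]
grip_width: 0.0133
```

```bash
python3 b.py .08
```

```text
8.07 p [0.4047 0.1027 0.3371] q [-0.28 -0.11  2.07  0.44  0.85 -0.93] F [ 1.   -1.17 -2.86] M [-0.37  0.57 -0.03] w 0.0133
turn [-0.0142 -0.0245 -0.021 ] deg 2.0 | shift now-axes cm [8.44 0.73 1.92] | shift goal-axes cm [8.47 0.88 1.72]
tcp in port (x,y,z cover) mm [-17.2  -8.8 164.7]
```

Emit:
arm_command(plan=[[2, 0.4, 0.9, -0.014, -0.024, -0.02, 0.5], [2, 0.4, 0.8, 0, 0, 0, 0.5], [2, 0, 0, 0, 0, 0, 0.5], [1.5, 0, 0, 0, 0, 0, 0.5], [0, 0, 0, 0, 0, 0, 0.5], [0, 0, 0, 0, 0, 0, 0.5]])

```text
time: 8.82
position: [0.4497, 0.1278, 0.2751]
tool_rot: [-0.104, 0.492, 0.178, 0.846]
ft_force: [-0.1, 0.2, -3.8]
grip_width: 0.0136
```

```bash
python3 b.py .05; python3 - <<'E'
from h import *
t,_=snap('top','t2'); s,_=snap('side','s2')
z=np.hstack([cv2.resize(t[130:250,130:250],(400,400),interpolation=2),cv2.resize(s[60:180,230:350],(400,400),interpolation=2)]); cv2.imwrite('pics/c3.png',z)
E
```

```text
8.82 p [0.4497 0.1278 0.2751] q [-0.14  0.08  2.11  0.51  0.57 -0.94] F [-0.14  0.18 -3.77] M [-0.31  0.54 -0.  ] w 0.0136
turn [-0.0021 -0.0076  0.0019] deg 0.5 | shift now-axes cm [3.53 0.43 0.4 ] | shift goal-axes cm [3.53 0.42 0.37]
tcp in port (x,y,z cover) mm [-3.7 -4.2 85.3]
```

View pics/c3.png

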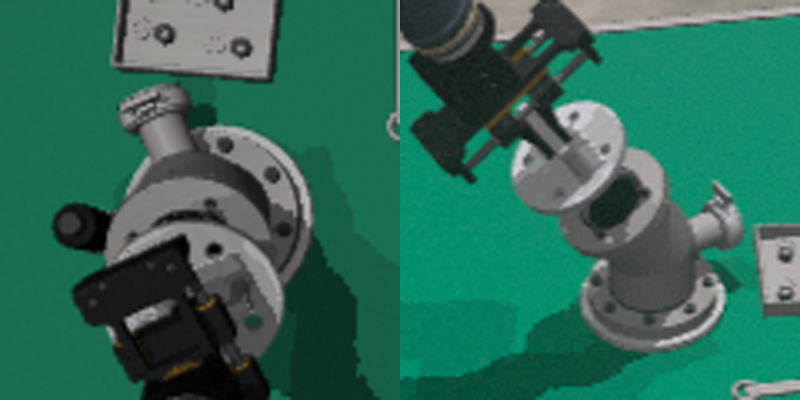

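The crop shows the cover held parallel above the port, handle gripped and the studs in view just beyond it. Next I fit the held disc's pose against the port in each view.

```bash
cat > cov.py <<'E'
from go import *
from scipy.optimize import least_squares
import sys
PV={'top':np.array([.5053,.157,.1743]),'side':np.array([.5045,.1566,.1751])}
def meas(tag,n_):
    o=robot.get_obs(); C=R.from_quat(o['tool_rot']).as_matrix(); a=C[:,0]; g=np.array(o['position'])+a*.023  # expected top-face centre
    im=cv2.imread(f'pics/{tag}.png'); d=np.load(f'pics/{tag}.npy'); P=cloud(n_,d); sat=np.ptp(im.astype(int),axis=2)
    m=(np.linalg.norm(P-g,axis=2)<.08)&(abs((P-g)@a)<.008)&(d>0)&(im.max(2)>60)&(sat<45); Q=P[m]
    best=np.ones(len(Q),bool)
    for t in(.006,.004,.003,.003):
        c=Q[best].mean(0); nn=np.linalg.svd(Q[best]-c)[2][2]; nn*=np.sign(nn[2]); best=abs((Q-c)@nn)<t
    x=X-nn*(X@nn); x/=np.linalg.norm(x); y=np.cross(nn,x)
    I=Q[best]; q=np.c_[(I-g)@x,(I-g)@y]; h=cv2.convexHull((q*1000).astype(np.float32))[:,0]/1000
    f=lambda p: np.hypot(*(h-p).T)-.0645
    s=least_squares(f,[0,0],loss='soft_l1',f_scale=.001); cc=g+nn*((c-g)@nn)+x*s.x[0]+y*s.x[1]
    u=cc-nn*.010-PV[n_]; print(n_,best.sum(),'nhull',len(h),'res',np.abs(f(s.x)).round(4).tolist())
    print('   tilt err (about X,Y) mrad',(1000*np.r_[-nn@Y,nn@X]).round(1),'rel port mm xyz',(1000*np.r_[u@X,u@Y,u@n]).round(1),'rel expected-by-tcp',(1000*s.x).round(1),(1000*((c-g)@nn)).round(1))
    # holes: dark / off-plane blobs in disc
    K,p,r=cam(n_); vv,uu=np.mgrid[:400,:640]; D=np.stack([(uu-K[0,2])/K[0,0],(vv-K[1,2])/K[1,1],np.ones_like(d)],-1)@r.T
    T=p+D*(((cc-p)@nn)/(D@nn))[...,None]; ex=(T-cc)@x; ey=(T-cc)@y; rad=np.hypot(ex,ey)
    hm=((rad<.058)&(rad>.034)&((P-cc)@nn<-.004)).astype(np.uint8); N,l,S,_=cv2.connectedComponentsWithStats(hm)
    for i in range(1,N):
        if S[i,4]>5: k=l==i; print('   hole',S[i,4],'r',np.hypot(ex[k].mean(),ey[k].mean()).round(4),'ang',np.degrees(np.arctan2(ey[k].mean(),ex[k].mean())).round(1))
if __name__=='__main__':
    t=sys.argv[1]
    for n_ in('side','top'): meas(n_[0]+t,n_)
E
python3 cov.py 2
```

```text
side 515 nhull 26 res [0.0009, 0.0005, 0.0006, 0.0002, 0.003, 0.0026, 0.0017, 0.0012, 0.0001, 0.0006, 0.0002, 0.001, 0.0002, 0.0004, 0.0001, 0.0005, 0.0002, 0.0005, 0.0004, 0.0007, 0.0005, 0.0005, 0.0007, 0.0007, 0.0012, 0.0001]
   tilt err (about X,Y) mrad [-4.1  7.7] rel port mm xyz [-2.8 -4.4 85.3] rel expected-by-tcp [ 0.7 -0.3] 0.5
   hole 7 r 0.0485 ang 134.5
top 592 nhull 30 res [0.0005, 0.0001, 0.0005, 0.0, 0.0001, 0.0001, 0.0005, 0.0003, 0.0004, 0.0001, 0.0134, 0.0013, 0.0001, 0.001, 0.0008, 0.0005, 0.0002, 0.0003, 0.0003, 0.0005, 0.0007, 0.0007, 0.0003, 0.0, 0.0001, 0.0002, 0.0, 0.0003, 0.0003, 0.0001]
   tilt err (about X,Y) mrad [ 6.  18.9] rel port mm xyz [-2.  -3.5 85.1] rel expected-by-tcp [1.9 0.5] -0.8
   hole 17 r 0.0456 ang -46.1
   hole 15 r 0.0458 ang -134.9
```

Vision and TCP agree within about 1 mm. Correct by z +0.24, y +0.4 cm and come down to about 45 mm.

Emit:
arm_command(plan=[[1, 0.4, 0.25, 0, -0.011, 0, 0.5], [1.5, 0, 0, 0, 0, 0, 0.5], [1, 0, 0, 0, 0, 0, 0.5], [0, 0, 0, 0, 0, 0, 0.5], [0, 0, 0, 0, 0, 0, 0.5]])

```text
time: 9.55
position: [0.468, 0.1387, 0.249]
tool_rot: [-0.104, 0.484, 0.178, 0.85]
ft_force: [-0.4, -0.1, -2.8]
grip_width: 0.0138
```

```bash
python3 b.py .04; python3 - <<'E'
from h import *
snap('top','t3'); snap('side','s3')
E
python3 cov.py 3
```

```text
9.55 p [0.468  0.1387 0.249 ] q [-0.11  0.16  2.12  0.61  0.45 -1.02] F [-0.41 -0.13 -2.82] M [-0.35  0.59 -0.02] w 0.0138
turn [-0.0012  0.0107  0.0062] deg 0.7 | shift now-axes cm [ 1.21  0.18 -0.16] | shift goal-axes cm [ 1.21  0.17 -0.15]
tcp in port (x,y,z cover) mm [ 1.5 -1.7 52.1]
side 480 nhull 29 res [0.0001, 0.0, 0.0004, 0.0002, 0.0008, 0.0019, 0.0005, 0.0014, 0.0019, 0.0003, 0.0003, 0.0007, 0.0009, 0.0006, 0.0008, 0.0002, 0.0002, 0.0016, 0.0, 0.0009, 0.0004, 0.0008, 0.001, 0.0007, 0.0017, 0.0009, 0.0005, 0.0007, 0.0022]
   tilt err (about X,Y) mrad [-6.7 -2.1] rel port mm xyz [ 3.6 -1.5 51.9] rel expected-by-tcp [1.5 0.2] 0.5
   hole 7 r 0.0467 ang 130.4
top 555 nhull 28 res [0.0, 0.0001, 0.0004, 0.0001, 0.0, 0.0006, 0.0008, 0.0125, 0.0001, 0.0, 0.0006, 0.0006, 0.0004, 0.0001, 0.0004, 0.0003, 0.0001, 0.0001, 0.0006, 0.0001, 0.0001, 0.0004, 0.0001, 0.0003, 0.0002, 0.0002, 0.0001, 0.0005]
   tilt err (about X,Y) mrad [-8.  -8.4] rel port mm xyz [ 4.  -1.3 51.5] rel expected-by-tcp [2.2 0.5] -1.0
   hole 18 r 0.0454 ang -46.7
   hole 15 r 0.0465 ang -135.7
```

Emit:
arm_command(plan=[[0.4, 0.14, -0.35, -0.006, 0.008, 0.006, 0.5], [0.4, 0, 0, 0, 0, 0, 0.5], [0, 0, 0, 0, 0, 0, 0.5], [0, 0, 0, 0, 0, 0, 0.5]])

```text
time: 10.15
position: [0.4685, 0.1404, 0.2403]
tool_rot: [-0.106, 0.487, 0.181, 0.848]
ft_force: [-0.8, 0.3, -3.5]
grip_width: 0.0135
```

```bash
cat > l.sh <<'E'
python3 b.py .0
python3 - <<P
from h import *
snap('top','t$1'); snap('side','s$1')
P
python3 cov.py $1 | sed 's/nhull.*//'
E
bash l.sh 4
```

```text
10.15 p [0.4685 0.1404 0.2403] q [-0.1   0.18  2.13  0.63  0.44 -1.05] F [-0.85  0.32 -3.51] M [-0.3   0.61 -0.02] w 0.0135
turn [0.0053 0.0032 0.0004] deg 0.4 | shift now-axes cm [4.4  0.04 0.17] | shift goal-axes cm [4.4  0.04 0.18]
tcp in port (x,y,z cover) mm [-1.8 -0.4 44. ]
side 468 
   tilt err (about X,Y) mrad [-8.8 -9.1] rel port mm xyz [-0.8  0.2 43.8] rel expected-by-tcp [0.6 0.5] 0.6
   hole 7 r 0.0479 ang -45.0
top 551 
   tilt err (about X,Y) mrad [8.9 5.9] rel port mm xyz [ 0.1  0.  43.9] rel expected-by-tcp [2.  0.2] -0.5
   hole 18 r 0.0452 ang -44.6
   hole 17 r 0.0468 ang -135.6
```

Aligned at (-0.4, 0.1, 43.9) mm. Descend onto the studs.

Emit:
arm_command(plan=[[0.4, 0, 0.02, 0, 0, 0, 0.5], [0.4, 0, 0.02, 0, 0, 0, 0.5], [0.3, 0, 0, 0, 0, 0, 0.5], [0, 0, 0, 0, 0, 0, 0.5]])

```text
time: 10.75
position: [0.4745, 0.1429, 0.2304]
tool_rot: [-0.106, 0.487, 0.181, 0.848]
ft_force: [0.1, -0.6, -3.3]
grip_width: 0.0137
```

```bash
bash l.sh 5
```

```text
10.75 p [0.4745 0.1429 0.2304] q [-0.09  0.21  2.13  0.66  0.41 -1.08] F [ 0.13 -0.6  -3.28] M [-0.33  0.6  -0.02] w 0.0137
turn [0.0053 0.0036 0.0007] deg 0.4 | shift now-axes cm [3.22 0.05 0.1 ] | shift goal-axes cm [3.22 0.05 0.12]
tcp in port (x,y,z cover) mm [-1.2 -0.5 32.2]
side 460 
   tilt err (about X,Y) mrad [-0.1  4. ] rel port mm xyz [ 0.4 -1.3 32.3] rel expected-by-tcp [ 1.1 -1. ] 0.7
   hole 6 r 0.047 ang 46.9
   hole 6 r 0.051 ang -92.0
top 536 
   tilt err (about X,Y) mrad [ 3.9 10.4] rel port mm xyz [ 0.9 -0.1 32. ] rel expected-by-tcp [2.2 0.2] -0.7
   hole 18 r 0.0465 ang -44.3
   hole 14 r 0.0457 ang -134.8
```

Still aligned: x 0.6, y -0.5 mm, force unchanged. Carry on 10 mm.

Emit:
arm_command(plan=[[0.4, 0.05, -0.05, 0, 0, 0, 0.5], [0.3, 0, 0, 0, 0, 0, 0.5], [0.3, 0, 0, 0, 0, 0, 0.5], [0, 0, 0, 0, 0, 0, 0.5]])

```text
time: 11.35
position: [0.4789, 0.1453, 0.2212]
tool_rot: [-0.106, 0.487, 0.181, 0.848]
ft_force: [-0.3, 0.7, -3.4]
grip_width: 0.0136
```

```bash
bash l.sh 6; python3 - <<'E'
from h import *
t=cv2.imread('pics/t6.png');s=cv2.imread('pics/s6.png')
z=np.hstack([cv2.resize(t[150:240,140:230],(400,400),interpolation=2),cv2.resize(s[80:170,245:335],(400,400),interpolation=2)]); cv2.imwrite('pics/c4.png',z)
E
```

```text
11.35 p [0.4789 0.1453 0.2212] q [-0.08  0.24  2.13  0.7   0.38 -1.11] F [-0.32  0.69 -3.43] M [-0.33  0.56  0.01] w 0.0136
turn [0.0054 0.0041 0.0011] deg 0.4 | shift now-axes cm [2.18 0.01 0.14] | shift goal-axes cm [2.18 0.01 0.15]
tcp in port (x,y,z cover) mm [-1.5 -0.1 21.8]
side 457 
   tilt err (about X,Y) mrad [1.4 3.6] rel port mm xyz [-0.1 -0.2 21.7] rel expected-by-tcp [ 1.  -0.2] 0.5
top 514 
   tilt err (about X,Y) mrad [-6.2 -2.7] rel port mm xyz [ 1.2  0.2 21.1] rel expected-by-tcp [2.5 0.3] -1.2
   hole 13 r 0.0439 ang -46.9
   hole 6 r 0.0492 ang -133.1
```

View pics/c4.png

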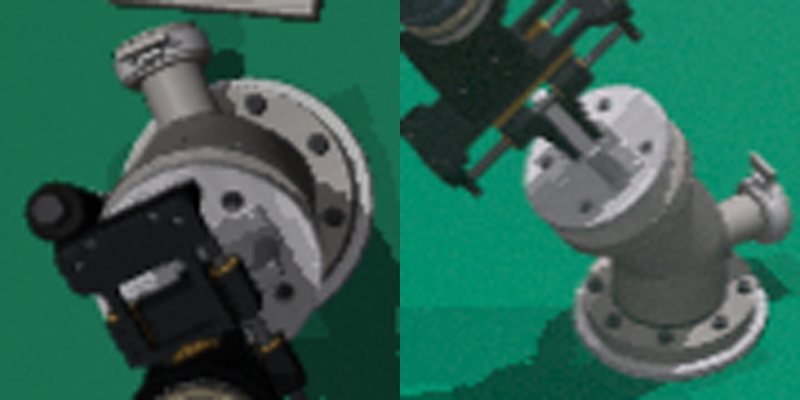

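The crops show the cover about 21 mm above the face with stud tips inside the holes (side crop 545,160; 645,147; 585,205; 605,103). No contact load. Continue.

Emit:
arm_command(plan=[[0.3, 0, 0, 0, 0, 0, 0.5], [0.3, 0, 0, 0, 0, 0, 0.5], [0.3, 0, 0, 0, 0, 0, 0.5], [0, 0, 0, 0, 0, 0, 0.5]])

```text
time: 11.95
position: [0.4835, 0.1471, 0.2133]
tool_rot: [-0.106, 0.486, 0.181, 0.848]
ft_force: [0.1, -1.0, -3.3]
grip_width: 0.0137
```

```bash
bash l.sh 7
```

```text
11.95 p [0.4835 0.1471 0.2133] q [-0.08  0.26  2.13  0.74  0.36 -1.15] F [ 0.09 -1.05 -3.33] M [-0.39  0.64  0.02] w 0.0137
turn [0.0055 0.0049 0.0016] deg 0.4 | shift now-axes cm [1.24 0.03 0.1 ] | shift goal-axes cm [1.24 0.03 0.11]
tcp in port (x,y,z cover) mm [-1.1 -0.3 12.4]
side 468 
   tilt err (about X,Y) mrad [ 4.5 -1.5] rel port mm xyz [ 0.  -0.2 12.2] rel expected-by-tcp [ 0.7 -0.1] 0.4
top 492 
   tilt err (about X,Y) mrad [2.5 2.4] rel port mm xyz [ 1.2  0.5 12.3] rel expected-by-tcp [2.3 0.7] -0.6
   hole 8 r 0.0465 ang -42.4
```

Emit:
arm_command(plan=[[0.3, 0, -0.02, 0, 0, 0, 0.5], [0.3, 0, 0, 0, 0, 0, 0.5], [0.2, 0, 0, 0, 0, 0, 0.5], [0, 0, 0, 0, 0, 0, 0.5]])

```text
time: 12.55
position: [0.4873, 0.1487, 0.2061]
tool_rot: [-0.106, 0.486, 0.181, 0.848]
ft_force: [-0.1, -0.4, -3.1]
grip_width: 0.0138
```

```bash
bash l.sh 8
```

```text
12.55 p [0.4873 0.1487 0.2061] q [-0.07  0.28  2.13  0.78  0.34 -1.19] F [-0.07 -0.36 -3.08] M [-0.33  0.62 -0.01] w 0.0138
turn [0.0056 0.0053 0.002 ] deg 0.5 | shift now-axes cm [0.41 0.04 0.11] | shift goal-axes cm [0.41 0.04 0.11]
tcp in port (x,y,z cover) mm [-1.1 -0.4  4.1]
side 451 
   tilt err (about X,Y) mrad [-3.1  0.2] rel port mm xyz [-0.1 -0.1  3.9] rel expected-by-tcp [0.5 0.2] 0.5
top 470 
   tilt err (about X,Y) mrad [ 6.6 -2.7] rel port mm xyz [1.6 0.  4.1] rel expected-by-tcp [2.7 0.3] -0.5
   hole 8 r 0.0478 ang -43.3
```

Last 4 mm in small steps until contact force shows.

Emit:
arm_command(plan=[[0.15, 0, 0, 0, 0, 0, 0.5], [0.15, 0, 0, 0, 0, 0, 0.5], [0.12, 0, 0, 0, 0, 0, 0.5], [0, 0, 0, 0, 0, 0, 0.5], [0, 0, 0, 0, 0, 0, 0.5]])

```text
time: 13.28
position: [0.4892, 0.1495, 0.2031]
tool_rot: [-0.107, 0.486, 0.181, 0.849]
ft_force: [-0.9, -1.3, -2.4]
grip_width: 0.0138
```

```bash
bash l.sh 9
```

```text
13.28 p [0.4892 0.1495 0.2031] q [-0.07  0.29  2.13  0.8   0.33 -1.21] F [-0.87 -1.28 -2.38] M [-0.31  0.59 -0.05] w 0.0138
turn [0.0061 0.0067 0.0028] deg 0.5 | shift now-axes cm [0.05 0.04 0.08] | shift goal-axes cm [0.05 0.04 0.08]
tcp in port (x,y,z cover) mm [-0.8 -0.4  0.5]
side 417 
   tilt err (about X,Y) mrad [-14.6   5.3] rel port mm xyz [ 0.7 -0.3  0.3] rel expected-by-tcp [1.2 0.2] 0.7
top 507 
   tilt err (about X,Y) mrad [ 2.  -3.6] rel port mm xyz [ 1.6 -0.3  0.1] rel expected-by-tcp [2.3 0.1] -0.7
```

Emit:
arm_command(plan=[[0.08, 0, 0, 0, 0, 0, 0.5], [0.08, 0, 0, 0, 0, 0, 0.5], [0, 0, 0, 0, 0, 0, 0.5]])

```text
time: 13.75
position: [0.4891, 0.1495, 0.2032]
tool_rot: [-0.107, 0.484, 0.18, 0.849]
ft_force: [-0.1, -0.8, -3.3]
grip_width: 0.0133
```

```bash
bash l.sh 10
```

```text
13.75 p [0.4891 0.1495 0.2032] q [-0.07  0.29  2.13  0.81  0.33 -1.21] F [-0.12 -0.78 -3.3 ] M [-0.39  0.79  0.02] w 0.0133
turn [0.0068 0.0088 0.0043] deg 0.7 | shift now-axes cm [0.06 0.04 0.08] | shift goal-axes cm [0.06 0.04 0.08]
tcp in port (x,y,z cover) mm [-0.8 -0.4  0.6]
side 441 
   tilt err (about X,Y) mrad [12.2 -6.8] rel port mm xyz [ 0.7 -1.3  0.4] rel expected-by-tcp [ 0.8 -1.1] 0.8
top 498 
   tilt err (about X,Y) mrad [-3.9 -0.2] rel port mm xyz [ 1.9 -0.2  0.2] rel expected-by-tcp [2.5 0.2] -0.5
```

Emit:
arm_command(plan=[[0.1, 0, 0, 0.003, 0.006, 0.003, 0.5], [0.15, 0, 0, 0, 0, 0, 0.5]])

```text
time: 14.1
position: [0.4893, 0.1497, 0.2029]
tool_rot: [-0.107, 0.486, 0.18, 0.848]
ft_force: [-16.8, -8.9, 23.4]
grip_width: 0.0137
```

```bash
bash l.sh 11
```

```text
14.1 p [0.4893 0.1497 0.2029] q [-0.07  0.29  2.13  0.79  0.33 -1.2 ] F [-16.79  -8.9   23.44] M [-0.68  0.9  -0.09] w 0.0137
turn [0.0053 0.0051 0.0031] deg 0.5 | shift now-axes cm [0.03 0.03 0.08] | shift goal-axes cm [0.03 0.03 0.08]
tcp in port (x,y,z cover) mm [-0.8 -0.3  0.3]
side 437 
   tilt err (about X,Y) mrad [0.7 1.1] rel port mm xyz [ 0.1 -1.6  0.3] rel expected-by-tcp [ 0.5 -1.3] 0.8
top 494 
   tilt err (about X,Y) mrad [-3.3  2.2] rel port mm xyz [1.7 0.1 0. ] rel expected-by-tcp [2.4 0.5] -0.6
```

Pressing gives about 30 N along the port normal with the disc parallel (<5 mrad) and z ≈ 0.2 mm, so it is home. Relax, hold, then open.

Emit:
arm_command(plan=[[0, 0, 0, 0, 0, 0, 0.5], [0, 0, 0, 0, 0, 0, 0.5], [0, 0, 0, 0, 0, 0, 0.5], [0, 0, 0, 0, 0, 0, 4], [0, 0, 0, 0, 0, 0, 4], [0, 0, 0, 0, 0, 0, 4], [0, 0, 0, 0, 0, 0, 4], [0, 0, 0, 0, 0, 0, 4], [0, 0, 0, 0, 0, 0, 4]])

```text
time: 15.32
position: [0.4922, 0.1494, 0.2041]
tool_rot: [-0.106, 0.485, 0.179, 0.85]
ft_force: [0.1, -0.8, -0.3]
grip_width: 0.0397
```

```bash
bash l.sh 12
```

```text
15.32 p [0.4922 0.1494 0.2041] q [-0.07  0.29  2.13  0.79  0.33 -1.2 ] F [ 0.08 -0.82 -0.26] M [-0.16  0.27  0.04] w 0.0397
turn [0.0047 0.0091 0.0055] deg 0.7 | shift now-axes cm [-0.    0.17 -0.2 ] | shift goal-axes cm [ 0.    0.17 -0.2 ]
tcp in port (x,y,z cover) mm [ 2.  -1.7  0. ]
side 447 
   tilt err (about X,Y) mrad [2.6 7.2] rel port mm xyz [ 0.  -1.1  0.5] rel expected-by-tcp [-2.3  0.6] 1.3
top 393 
   tilt err (about X,Y) mrad [3.3 3.8] rel port mm xyz [1.9 0.4 0.5] rel expected-by-tcp [-0.1  2. ] 0.2
   hole 9 r 0.0457 ang -132.9
```

Released and at rest. Retreat straight back along the tool axis.

Emit:
arm_command(plan=[[-1, 0, -0.15, 0, 0, 0, 4], [-1.5, 0, 0, 0, 0, 0, 4], [-2, 0, 0, 0, 0, 0, 4], [-3, 0, 0, 0, 0, 0, 4], [-3, 0, 0, 0, 0, 0, 4], [-3, 0, 0, 0, 0, 0, 4], [-2, 0, 0, 0, 0, 0, 4], [0, 0, 0, 0, 0, 0, 4]])

```text
time: 16.42
position: [0.4125, 0.1155, 0.3424]
tool_rot: [-0.108, 0.486, 0.177, 0.849]
ft_force: [0.8, 0.9, -0.4]
grip_width: 0.04
```

```bash
python3 - <<'E'
from go import *
import cov
st(); t,_=snap('top','t13'); s,_=snap('side','s13')
z=np.hstack([cv2.resize(t[90:270,130:350],(440,360),interpolation=2),cv2.resize(s[80:170,245:335],(360,360),interpolation=2)]); cv2.imwrite('pics/c5.png',z)
# refit about the seat instead of the tool
M=frame(-n,X); ob=dict(position=PC+n*.033,tool_rot=R.from_matrix(M).as_quat())
class F: get_obs=staticmethod(lambda: ob)
cov.robot=F
for k in('side','top'): cov.meas(k[0]+'13',k)
E
```

```text
16.43 p [0.4125 0.1155 0.3424] q [-0.21 -0.12  2.07  0.42  0.79 -0.87] F [ 0.83  0.88 -0.42] M [-0.14  0.32  0.02] w 0.04
side 469 nhull 24 res [0.0018, 0.0017, 0.0014, 0.0006, 0.001, 0.0024, 0.0006, 0.0014, 0.0028, 0.0019, 0.0003, 0.0003, 0.0008, 0.0004, 0.0008, 0.0018, 0.0026, 0.0012, 0.0003, 0.0005, 0.0013, 0.0001, 0.0004, 0.0001]
   tilt err (about X,Y) mrad [-4.8  2.1] rel port mm xyz [ 0.5 -0.3  0.3] rel expected-by-tcp [ 0.3 -0.4] 1.1
top 1066 nhull 32 res [0.0005, 0.0007, 0.0003, 0.0007, 0.0004, 0.0003, 0.0006, 0.0004, 0.001, 0.0007, 0.0006, 0.001, 0.0009, 0.0009, 0.0009, 0.001, 0.0004, 0.0001, 0.0, 0.0, 0.0001, 0.0012, 0.0002, 0.0006, 0.0004, 0.0004, 0.0, 0.0009, 0.0004, 0.0004, 0.0002, 0.0009]
   tilt err (about X,Y) mrad [-5.6 -0.1] rel port mm xyz [ 1.5 -0.1 -0.1] rel expected-by-tcp [ 1.6 -0.2] -0.4
```

View pics/c5.png

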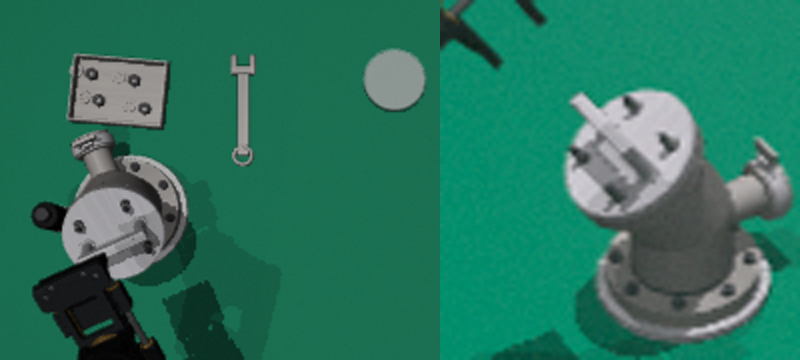

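The final crop shows the cover flush on the port with all four studs standing through the holes (side crop 580,155; 630,100; 668,140; 615,190), the gripper clear, and the tray, spanner and dish where they were. Handing in.

```bash
python3 -c "
from rig import workorder; print(workorder.hand_in())"
```

```text
the job is handed in; nothing more can be done
None
```

The cover is seated flush on the port with all four studs through its holes. It is released, the gripper is backed off, and the job is handed in. No verdict was reported.

I took the cover nearest the base (0.571 m; the other three were 0.68 m or more away) and gripped it by the bar. I tilted it 30° and aligned it by fitting the disc in both views. Then I lowered it in small steps while gripped and pressed it home with about 30 N along the port normal. I let go only after that, at about 15 s of the 51 s allowed.

**Final fit:** measured after backing off, relative to the port as each view measured it.

| View | x (mm) | y (mm) | z (mm) | Tilt |
|---|---|---|---|---|
| Side | 0.5 | -0.3 | 0.3 | under 6 mrad |
| Top | 1.5 | -0.1 | -0.1 | under 6 mrad |

**Disagreements:** the two views differed by about 1 mm in x at the end, and by up to 1.9 mm while I was letting go. That is within the stated 2 mm calibration and the 4 mm tolerance. An early fit of the port's bore by its dark colour gave nonsense, so I used the ring-plane fit, which the chamber foot's position confirmed.

**Bystanders:** by eye, the tray, spanner and dish had not moved in the last picture. The bottle was outside that crop, but the arm never came near it.

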